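# Lower the heavy lid of the tool case and press it home on its seal

## Task

Close the gray steel tool case on the bench: take its heavy lid by the front bar, lower it gently without letting it drop or slam, then press it down firmly until the rubber seal is squeezed fully home on its hard bed, but do not crush it by pressing on hard once it is there. Let go, so that the lid stays shut by itself, and leave all the other things where they lie.

Things in the scene. Friction and masses are not known exactly. Their poses are not given: they have to be found in the camera images.
- case: Gray sheet-steel tool case fixed on the bench, open at the top: 220 (along its x) by 300 (along its y) by 80 mm high. Origin: centre of its underside; x points from the front side with the bar to the hinge side, y along the hinge, z up. Pliers and a tape measure lie in it; both stay below the closed lid.
- lid_hinge (a point): Middle of the lid's hinge axis: 110 mm towards +x from the case's centre, 90 mm above its underside. Its axes turn with the lid (the case's axes when level); the hinge axis is y. The hinge is stiff: its friction (1.1 N m) holds the lid open above about 0.95 rad and holds it down where it is pressed on the seal; in between the lid outweighs it and falls unless held (up to 3 N at the bar).
- lid_bar (a point): Middle of the round steel bar (12 mm thick, 98 mm clear between its end arms) along the lid's front, parallel to the hinge, 258 mm from it and 6 mm above it when level. Bar centre 38 mm out from the lid's edge: 32 mm free between bar and plate, room for a finger. The bar can turn in the fingers. Lid: steel plate 220 x 300 x 12 mm, underside in the hinge plane, 1.3 to 1.7 kg.
- lid (a joint): Angle of the lid in rad: 0 level, nominally closed, growing as it opens; starts open at 1.02 to 1.2. The angle at which it is truly home lies anywhere from -0.024 to +0.024: the bed of the seal sits up to 5 mm higher or lower from start to start, which no pose shows, so it has to be felt.
- seal (a joint): How far the black rubber strip on the case's front wall (270 x 12 mm, about 210 mm from the hinge) is squeezed, in m: 0 relaxed, 0.006 home on its hard bed. The lid meets it at 0.005 to 0.053 rad. Springy (1650 N/m, 10 N when home): a gently lowered lid rests only 1 to 3 mm down and needs 5 to 8 N more push at the bar to go home, where it is rigid; let go, it stays home.
- square_mid (a point): Orange plastic triangular speed square, 150 mm legs, 20 mm high fence, lying by the front right corner of the case (seen from the robot); the point is in the middle of the triangle, 2.5 mm up. Bystander.
- jar_mid (a point): Closed blue plastic tack jar, 64 mm across, 75 mm high, standing beside the case; point half-way up. Bystander.
- wrench_mid (a point): Steel adjustable wrench, 200 mm long, 12 mm high, lying beside the case; point in its middle. Bystander.
- pliers_mid (a point): Slip-joint pliers, 145 mm long, 12 mm high, lying in the case; point in their middle. Bystander.
- tape_mid (a point): Tape measure, 62 x 36 x 58 mm high, standing in the case; point half-way up. Bystander.
- driver_mid (a point): Screwdriver with black handle, 200 mm long, 26 mm thick, lying by the front left corner of the case; point in its middle. Bystander.

How it is judged (in metres and radians):
On the way, in this order (a step that is already met when the one before it is completed fails the run):
1. the lid is swung down to less than half open (value of joint lid below 0.45 rad).
2. the lid is pressed home: the seal squeezed at least 4.5 of its 6 mm (value of joint seal above 0.0045 m), for 0.2 s.
At the end, for the whole second after the job is handed in: The lid is shut and at rest with the seal squeezed at least 4.5 mm of its 6 mm, and the square, jar, wrench, pliers, tape and screwdriver are each within 30 mm of where they were (value of joint seal above 0.0045 m and value of joint lid below 0.045 rad and velocity of joint lid between -0.02 and 0.02 rad/s and distance of each of square_mid, jar_mid, wrench_mid, pliers_mid, tape_mid, driver_mid from where it was at the start of the episode below 0.03 m); the robot touches nothing.
It fails at once if the lid dropped or slammed: it swung down faster than 0.6 rad/s in the last 0.2 rad (0.15 m/s at the bar) (value of joint lid below 0.2 rad and velocity of joint lid below -0.6 rad/s).
It fails at once if the seal crushed: the lid pressed on it with more than 36 N (contact force between lid and seal above 36 N).
It fails at once if another thing pushed more than 30 mm away (distance of any of square_mid, jar_mid, wrench_mid, pliers_mid, tape_mid, driver_mid from where it was at the start of the episode above 0.03 m).
It also fails if it takes over 58 s, if anything falls off the work surface, if the arm or the gripper's body presses on something with over 40 N, if the wrist force passes 120 N, or if a joint passes its speed limit or range.

## Robot

A 7-joint arm with a two-finger parallel gripper is mounted at the origin on the work surface. World frame = base frame: x ahead of the robot, y to its left, z up, the work surface at z = 0. Lengths are in m, angles in degrees, forces in N, time in s.
With the tool pointing down it reaches from about 0.425 to 0.875 m from the base axis. Payload 4.7 kg.
Tool frame: the origin (TCP) lies between the finger pads; the fingertips stand 22 mm ahead of it and the grasp point (between the pads) lies 3 mm ahead of it; z points along the fingers, y is the line along which they close (so a half turn about z gives the same grasp; the last joint's range is limited). The gripper opens to 87 mm and grips with 3 to 60 N. Pads are 19 mm wide; open, the fingers measure 117 mm over their backs; the gripper's body (75 mm by 190 mm) begins 51 mm behind the grasp point.
Start: joints at [72.599, 18.392, -4.016, 83.108, 1.295, 78.541, -3.26], TCP at [0.203, -0.617, 0.211] pointing down, gripper open.
Joint ranges: [-163.93, 163.93], [-17.29, 119.83], [-79.2, 71.16], [3.27, 140.29], [-89.18, 269.18], [5.43, 117.66], [-154.24, 154.24]. Speed limits (degrees/s): [147.25, 147.25, 180, 180, 180, 180, 180].

## Interface

Orientations are given as [roll, pitch, yaw] about the fixed x, y, z axes, in that order (R = Rz(yaw) Ry(pitch) Rx(roll)).
In Python, from cell import env gives the robot as it stands.
- The arm moves only by the tool drive_tool, never from a script. Its argument "moves" is a list of rows, each a list of 3 entries, a list of its own where there are three numbers: the shift along the tool's x, y, z in mm, then the turn, a rotation vector about the tool's x, y, z in rad, then the closure, from 0 (fully open) to 1 (shut). In form: [[[x, y, z], [wx, wy, wz], jaw], ...]. A call has 1 to 12 rows; each row shifts and turns the commanded pose from where the row before left it, along the tool's axes as they then stand; what a row does not reach is not made up. A row lasts 1/12 s, in which the tool goes at most 41.7 mm and 7.16 degrees, less where a joint would pass 70% of its speed; a pose out of reach is approached as far as the arm can. A call with a gripper value outside its range is refused whole. The fingers move at their own pace and stop on an object; "newtons" is the grip in N (left out, the last holds). Time passes only in rows, so rows that do not move let the fingers close. It gives the time, the measured TCP pose, the force, the opening and the grip force at its end, in the units of the state.
- env.get_obs(): the state, without advancing time (a new reading comes with each control period).
- env.read_camera(name): name is "scene" or "top"; returns (picture, depth): 480x640x3 uint8, blue, green, red; 480x640 float32, m along the optical axis (not along the pixel's ray), 0 where there is no reading.
- env.get_calibration(name): a dict with "fx", "fy", "cx", "cy" (pixels), "k1" (the pictures are not rectified: a ray, as slopes to the right and down, at radius r is drawn at 1 + k1 r^2 times it, then the intrinsics apply), "T" (4x4, takes a point from camera to world coordinates). Camera axes: x right, y down, z forward; pixel columns grow to the right and rows downward; lengths in m; the calibration is good to about 2 mm. A picture is of the moment at which its call begins. get_calibration takes no time and is no camera call.
- env.sign_off(): hands the job in; it is judged then, once.
The state is a dict: "time_s": time; "qpos": joint angles; "joint_velocities": joint speeds; "effort": joint torques, N m; "tool_pos": TCP position; "tool_rot": TCP orientation; "force": force on the tool from outside, world axes, zero at the start; "wrist_torque": the same for the moment, N m; "grip_width": finger opening in m; "grasp_force": force on a finger pad.
Only numpy, scipy, OpenCV 4.12 (cv2) and the standard library are available. Lean on these libraries where they do the work, as an engineer would, in place of code of your own. Each camera call takes 0.05 s, during which the arm holds its last target. There are 200 camera calls.

## Working session

There is one attempt and no reset: what is moved stays moved. The work goes in short steps, Python scripts to look and compute and a tool call to move; the robot and the scene stay as the last step left them, time stands still between calls to the robot, and variables do not carry over. Pictures are saved under pics/ and viewed, at most 10 in all, crops included, and the job is handed in when it is done.

Besides the shell and the picture viewer there is one more tool, called after "Request:" as name(argument=value, ...) on one line, values as JSON. drive_tool: Moves the arm, as the interface text tells. Its arguments: {"type":"object","properties":{"moves":{"type":"array"},"newtons":{"type":"number"}},"required":["moves"]}

```bash
mkdir -p pics
cat > h.py <<'E'
import numpy as np, cv2
from cell import env
def shot(n,f):
    p,d=env.read_camera(n); cv2.imwrite(f'pics/{f}.png',p); np.save(f'pics/{f}.npy',d); return p,d
def pts(n,uv,z):
    c=env.get_calibration(n); K=np.array([[c['fx'],0,c['cx']],[0,c['fy'],c['cy']],[0,0,1.]])
    xy=cv2.undistortPoints(np.array(uv,float).reshape(-1,1,2),K,np.array([c['k1'],0,0,0.])).reshape(-1,2)
    z=np.array(z,float).reshape(-1,1)
    P=np.hstack([xy*z,z]); T=np.array(c['T']); return P@T[:3,:3].T+T[:3,3]
E
python3 - <<'E'
from h import *
print(env.get_obs())
for n in('scene','top'):
    shot(n,n+'0'); print(env.get_calibration(n))
E
```

```text
{'time_s': 0.0, 'qpos': array([72.60035566, 18.44002433, -4.01588502, 83.17632988,  1.29573098,
       78.53957142, -3.26000301]), 'joint_velocities': array([-0.0247747 ,  0.06551409, -0.0722599 ,  0.02776778, -0.09032697,
       -0.10786027,  0.04149823]), 'effort': array([-4.50955504e-04, -4.91294968e+01, -4.04618857e-01, -3.12530065e+01,
       -6.41140994e-02,  4.37477406e-02,  2.22870767e-04]), 'tool_pos': array([ 0.202867  , -0.61692055,  0.21033813]), 'tool_rot': array([-1.79889361e+02,  6.35839674e-03,  1.82099102e+01]), 'force': array([-0.41917711, -0.65009021,  0.18243825]), 'wrist_torque': array([0.02050869, 0.02146395, 0.00162854]), 'grasp_force': 0.0, 'grip_width': 0.08706116688661066}
{'fx': 539.976970939817, 'fy': 539.976970939817, 'cx': 317.7819377166684, 'cy': 243.68348558496666, 'k1': 0.004044671248588571, 'T': array([[ 0.20868953,  0.92587741, -0.31495984,  0.84627628],
       [ 0.97796934, -0.19593365,  0.0720137 , -0.02134296],
       [ 0.00496463, -0.32304957, -0.94636902,  0.89877987],
       [ 0.        ,  0.        ,  0.        ,  1.        ]])}
{'fx': 519.2605238267889, 'fy': 519.2605238267889, 'cx': 310.8276054890034, 'cy': 243.5434838774581, 'k1': 0.024265400903110048, 'T': array([[ 0.0107828 , -0.97198801,  0.23478295,  0.33771983],
       [-0.9999363 , -0.00969829,  0.0057734 ,  0.03075838],
       [-0.00333468, -0.23483025, -0.97203067,  1.17556429],
       [ 0.        ,  0.        ,  0.        ,  1.        ]])}
```

View pics/scene0.png

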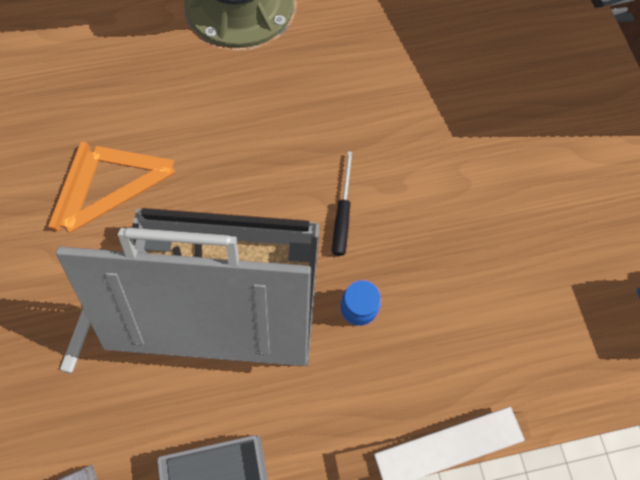

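View pics/top0.png

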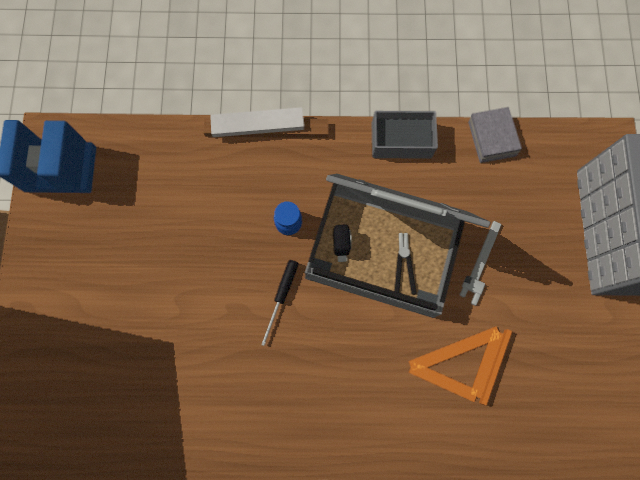

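The scene view shows the bar from about (130,235) to (235,240), with the lid plate below it (corners (65,252), (310,268), (305,362), (105,348)). In the top view the case's front wall runs from (308,277) to (441,311). The driver and square lie in front of the case, left and right.

Run:
```python
from h import *
d=np.load('pics/scene0.npy'); dt=np.load('pics/top0.npy')
m=np.zeros(d.shape,np.uint8)
cv2.fillPoly(m,[np.array([[150,285],[240,285],[245,345],[150,340]])],1)
v,u=np.nonzero((m>0)&(d>0))
P=pts('scene',np.c_[u,v],d[v,u]); c=np.median(P,0)
for _ in range(3):
    n=np.linalg.svd(P-c,full_matrices=False)[2][2]; r=(P-c)@n; k=abs(r)<.004; P=P[k]; c=P.mean(0)
n=np.linalg.svd(P-c,full_matrices=False)[2][2]; n*=np.sign(n[0])
print('lid outer plane c',c,'n',n,'angle',np.arccos(n[2]),'yaw',np.degrees(np.arctan2(n[1],n[0])),len(P))
# bar
for u in range(140,235,12):
    col=d[225:250,u]; 
    q=pts('scene',[(u,v) for v in range(225,250)],col)
    i=np.argmax(q[:,2]*(col>0)); print(u,225+i,q[i].round(4))
uv=[(308,275),(325,279),(350,286),(380,294),(410,302),(440,309)]
print('front rim',pts('top',uv,[dt[b,a] for a,b in uv]).round(4))
uv=[(67,254),(309,268),(304,360),(106,346),(290,210),(145,212),(305,222),(140,222)]
print('corners',pts('scene',uv,[d[b,a] for a,b in uv]).round(4))
p=cv2.imread('pics/scene0.png')[190:380,40:340]; cv2.imwrite('pics/c1.png',cv2.resize(p,None,fx=2.6,fy=2.6,interpolation=2))
```

```text
lid outer plane c [ 0.67660867 -0.1435308   0.19873515] n [ 0.88361993 -0.26332392  0.38713863] angle 1.1732701258019953 yaw -16.59436532512582 5436
140 231 [ 0.6042 -0.1678  0.3372]
152 233 [ 0.6092 -0.1551  0.337 ]
164 234 [ 0.6133 -0.1423  0.3374]
176 236 [ 0.6179 -0.1298  0.3364]
188 237 [ 0.6226 -0.1167  0.3383]
200 238 [ 0.626  -0.1041  0.3372]
212 238 [ 0.629  -0.0912  0.3379]
224 238 [ 0.6313 -0.0784  0.3366]
front rim [[ 0.5367  0.0428  0.0593]
 [ 0.5264  0.006   0.0706]
 [ 0.5106 -0.0472  0.0778]
 [ 0.4944 -0.111   0.0759]
 [ 0.4759 -0.1708  0.0931]
 [ 0.4641 -0.2367  0.0755]]
corners [[ 0.5968 -0.2654  0.2944]
 [ 0.6724  0.0084  0.2947]
 [ 0.7526 -0.0176  0.1111]
 [ 0.6722 -0.2952  0.1053]
 [ 0.475   0.0115  0.0017]
 [ 0.4703 -0.2191  0.0977]
 [ 0.5406  0.0272  0.0996]
 [ 0.4703 -0.2375  0.0634]]
```

View pics/c1.png

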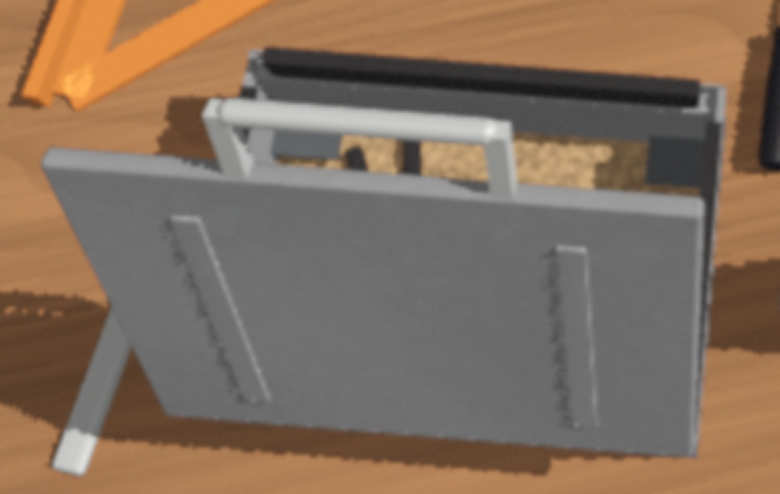

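Request:
drive_tool(moves=[[[0, 0, -18], [0, 0, -0.0875], 0], [[0, 0, -18], [0, 0, -0.0875], 0], [[0, 0, -18], [0, 0, -0.0875], 0], [[0, 0, -18], [0, 0, -0.0875], 0], [[0, 0, -18], [0, 0, -0.0875], 0], [[0, 0, -18], [0, 0, -0.0875], 0], [[0, 0, -18], [0, 0, -0.0875], 0], [[0, 0, -18], [0, 0, -0.0875], 0], [[0, 0, -18], [0, 0, -0.0875], 0], [[0, 0, -18], [0, 0, -0.0875], 0], [[0, 0, -18], [0, 0, -0.0875], 0], [[0, 0, 0], [0, 0, 0], 0]], newtons=30)

```text
time_s: 1.1
tool_pos: [0.2035, -0.6182, 0.413]
tool_rot: [179.8, 0.2, 73.5]
force: [0.1, 0.6, 0.2]
grip_width: 0.087
grasp_force: 0.0
```

```bash
cat >> h.py <<'E'
from scipy.spatial.transform import Rotation as R
def delta(pos,rpy=None):
    o=env.get_obs(); r=R.from_euler('xyz',o['tool_rot'],degrees=True)
    s=r.inv().apply(np.array(pos)-o['tool_pos'])*1e3
    w=(r.inv()*R.from_euler('xyz',rpy,degrees=True)).as_rotvec() if rpy is not None else None
    print('at',o['time_s'],o['tool_pos'].round(4),o['tool_rot'].round(2),'F',o['force'].round(2),'w',o['grip_width'],'q',o['qpos'].round(1)); print('shift mm',s.round(1),'turn',w)
E
python3 -c "
from h import *
delta([.616,-.130,.41],[180,0,73.4])"
```

```text
at 1.1 [ 0.2035 -0.6182  0.413 ] [179.81   0.24  73.5 ] F [0.13 0.65 0.21] w 0.0869587877038907 q [ 76.6  18.4 -10.5  60.6   3.4 101.   50.9]
shift mm [585.3 256.9   1.4] turn [0.00331133 0.00421073 0.00183868]
```

Request:
drive_tool(moves=[[[36, 16, 0], [0, 0, 0], 0], [[36, 16, 0], [0, 0, 0], 0], [[36, 16, 0], [0, 0, 0], 0], [[36, 16, 0], [0, 0, 0], 0], [[36, 16, 0], [0, 0, 0], 0], [[36, 16, 0], [0, 0, 0], 0], [[36, 16, 0], [0, 0, 0], 0], [[36, 16, 0], [0, 0, 0], 0], [[36, 16, 0], [0, 0, 0], 0], [[36, 16, 0], [0, 0, 0], 0], [[36, 16, 0], [0, 0, 0], 0], [[36, 16, 0], [0, 0, 0], 0]])

```text
time_s: 2.1
tool_pos: [0.5114, -0.2568, 0.4084]
tool_rot: [-179.9, 0.0, 73.2]
force: [0.9, -0.2, 1.4]
grip_width: 0.0875
grasp_force: 0.0
```

Request:
drive_tool(moves=[[[36, 16, 0], [0, 0, 0], 0], [[36, 16, 0], [0, 0, 0], 0], [[36, 16, 0], [0, 0, 0], 0], [[36, 16, 0], [0, 0, 0], 0], [[0, 0, 0], [0, 0, 0], 0], [[0, 0, 0], [0, 0, 0], 0]])

```text
time_s: 2.6
tool_pos: [0.6142, -0.1354, 0.4073]
tool_rot: [-179.8, -0.1, 73.6]
force: [0.2, -1.4, 0.8]
grip_width: 0.0873
grasp_force: 0.0
```

```bash
python3 -c "
from h import *
delta([.616,-.130,.334],[180,0,73.4])
shot('top','top1')
p,d=shot('scene','scene1')"
```

```text
at 2.6 [ 0.6142 -0.1354  0.4073] [-1.7982e+02 -7.0000e-02  7.3630e+01] F [ 0.25 -1.38  0.79] w 0.08726099032834089 q [ 33.9  18.1 -33.6  63.9  10.  100.8 -12.8]
shift mm [ 5.6  0.4 73.3] turn [-0.00308806 -0.00124548  0.00395435]
```

View pics/scene1.png

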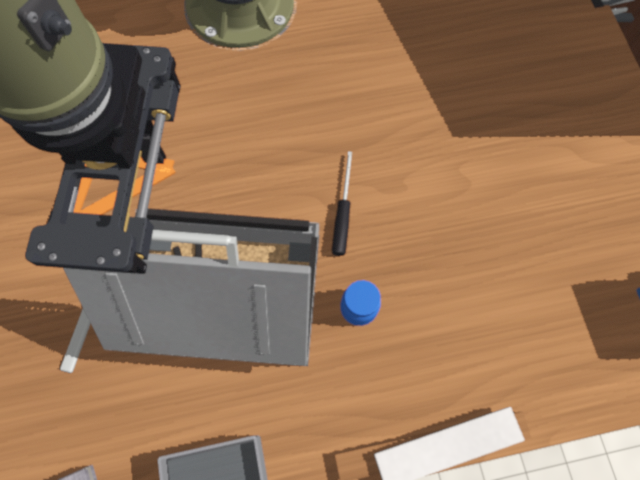

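Request:
drive_tool(moves=[[[1, 0, 13], [0, 0, 0], 0], [[1, 0, 13], [0, 0, 0], 0], [[1, 0, 13], [0, 0, 0], 0], [[1, 0, 13], [0, 0, 0], 0], [[1, 0, 12], [0, 0, 0], 0], [[0, 0, 8], [0, 0, 0], 0], [[0, 0, 0], [0, 0, 0], 0.4], [[0, 0, 0], [0, 0, 0], 0.6], [[0, 0, 0], [0, 0, 0], 0.7], [[0, 0, 0], [0, 0, 0], 0.7]])

```text
time_s: 3.53
tool_pos: [0.6151, -0.1345, 0.3385]
tool_rot: [179.9, 0.0, 73.3]
force: [-0.4, 0.3, -1.1]
grip_width: 0.068
grasp_force: 0.0
```

```bash
python3 -c "
from h import *
delta([.616,-.130,.334],[180,0,73.4])
p,d=shot('top','top2');p,d=shot('scene','scene2')
cv2.imwrite('pics/c2.png',cv2.resize(p[100:380,0:340],None,fx=2,fy=2))"
```

```text
at 3.5333 [ 0.6151 -0.1345  0.3385] [179.9    0.    73.32] F [-0.4   0.31 -1.12] w 0.06800148487807726 q [ 35.4  17.1 -33.5  72.9   9.4  92.5 -13.2]
shift mm [ 4.6 -0.4  4.5] turn [ 1.67709999e-03  7.44265452e-05 -1.46518422e-03]
```

View pics/c2.png

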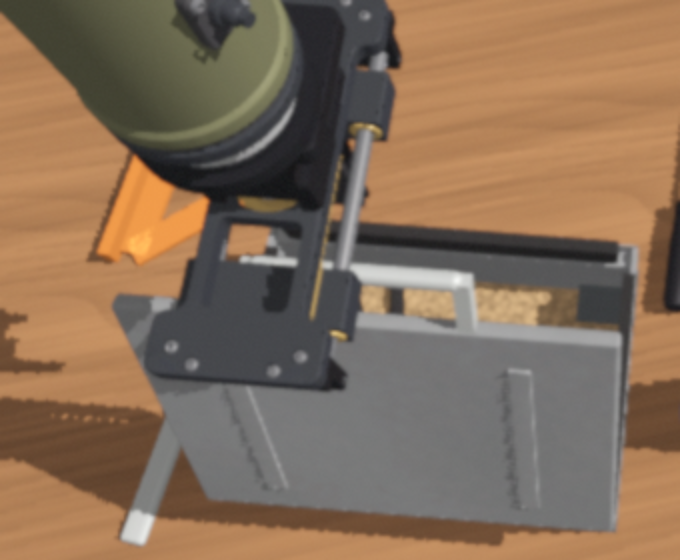

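View pics/top2.png

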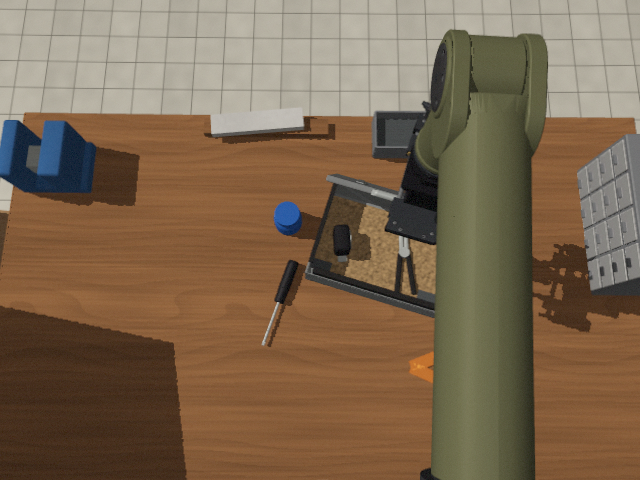

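The bar (crop row ~270) runs between the jaws, which stand left of its middle but well clear of its end arms; in the top view nothing has moved. Closing.

Request:
drive_tool(moves=[[[4, 0, 4], [0, 0, 0], 0.8], [[0, 0, 0], [0, 0, 0], 0.9], [[0, 0, 0], [0, 0, 0], 1], [[0, 0, 0], [0, 0, 0], 1], [[0, 0, 0], [0, 0, 0], 1], [[0, 0, 0], [0, 0, 0], 1], [[0, 0, 0], [0, 0, 0], 1], [[0, 0, 0], [0, 0, 0], 1], [[0, 0, 0], [0, 0, 0], 1], [[0, 0, 0], [0, 0, 0], 1], [[0, 0, 0], [0, 0, 0], 1], [[0, 0, 0], [0, 0, 0], 1]])

```text
time_s: 4.63
tool_pos: [0.6159, -0.1303, 0.3334]
tool_rot: [-180.0, 0.0, 73.4]
force: [0.3, 0.0, 0.4]
grip_width: 0.0004
grasp_force: 0.0
```

Run:
```python
from h import *
o=env.get_obs(); print(o['grip_width'],o['grasp_force'],o['tool_pos'],o['tool_rot'],o['force'])
# arc plan; local coords: a = toward case -x (front) = -toolY, z down = toolZ
f=lambda t:np.array([.258*np.cos(t)-.006*np.sin(t),.258*np.sin(t)+.006*np.cos(t)])
ts=np.r_[np.linspace(1.173,.15,60),np.linspace(.15,-.03,30)[1:]]
p=np.array([f(t) for t in ts])
for i in range(1,len(ts)): print(i,round(ts[i],3),(-(p[i,0]-p[i-1,0])*1e3).round(1),((p[i-1,1]-p[i,1])*1e3).round(1),end=' | ')
```

```text
0.00037514504299452104 0.0 [ 0.61591484 -0.13026015  0.33342292] [-1.79998951e+02  4.14164098e-03  7.33586613e+01] [0.25848454 0.00559934 0.40505482]
1 1.156 -4.2 1.7 | 2 1.138 -4.1 1.7 | 3 1.121 -4.1 1.8 | 4 1.104 -4.1 1.9 | 5 1.086 -4.0 2.0 | 6 1.069 -4.0 2.0 | 7 1.052 -4.0 2.1 | 8 1.034 -3.9 2.2 | 9 1.017 -3.9 2.2 | 10 1.0 -3.8 2.3 | 11 0.982 -3.8 2.4 | 12 0.965 -3.8 2.4 | 13 0.948 -3.7 2.5 | 14 0.93 -3.7 2.6 | 15 0.913 -3.6 2.6 | 16 0.896 -3.6 2.7 | 17 0.878 -3.5 2.7 | 18 0.861 -3.5 2.8 | 19 0.844 -3.4 2.9 | 20 0.826 -3.4 2.9 | 21 0.809 -3.3 3.0 | 22 0.792 -3.3 3.0 | 23 0.774 -3.2 3.1 | 24 0.757 -3.2 3.2 | 25 0.74 -3.1 3.2 | 26 0.722 -3.1 3.3 | 27 0.705 -3.0 3.3 | 28 0.688 -2.9 3.4 | 29 0.67 -2.9 3.4 | 30 0.653 -2.8 3.5 | 31 0.635 -2.8 3.5 | 32 0.618 -2.7 3.6 | 33 0.601 -2.6 3.6 | 34 0.583 -2.6 3.7 | 35 0.566 -2.5 3.7 | 36 0.549 -2.5 3.7 | 37 0.531 -2.4 3.8 | 38 0.514 -2.3 3.8 | 39 0.497 -2.3 3.9 | 40 0.479 -2.2 3.9 | 41 0.462 -2.1 3.9 | 42 0.445 -2.1 4.0 | 43 0.427 -2.0 4.0 | 44 0.41 -1.9 4.0 | 45 0.393 -1.8 4.1 | 46 0.375 -1.8 4.1 | 47 0.358 -1.7 4.1 | 48 0.341 -1.6 4.2 | 49 0.323 -1.6 4.2 | 50 0.306 -1.5 4.2 | 51 0.289 -1.4 4.2 | 52 0.271 -1.3 4.3 | 53 0.254 -1.3 4.3 | 54 0.237 -1.2 4.3 | 55 0.219 -1.1 4.3 | 56 0.202 -1.0 4.4 | 57 0.185 -1.0 4.4 | 58 0.167 -0.9 4.4 | 59 0.15 -0.8 4.4 | 60 0.144 -0.3 1.6 | 61 0.138 -0.3 1.6 | 62 0.131 -0.3 1.6 | 63 0.125 -0.2 1.6 | 64 0.119 -0.2 1.6 | 65 0.113 -0.2 1.6 | 66 0.107 -0.2 1.6 | 67 0.1 -0.2 1.6 | 68 0.094 -0.2 1.6 | 69 0.088 -0.2 1.6 | 70 0.082 -0.2 1.6 | 71 0.076 -0.2 1.6 | 72 0.069 -0.2 1.6 | 73 0.063 -0.1 1.6 | 74 0.057 -0.1 1.6 | 75 0.051 -0.1 1.6 | 76 0.044 -0.1 1.6 | 77 0.038 -0.1 1.6 | 78 0.032 -0.1 1.6 | 79 0.026 -0.1 1.6 | 80 0.02 -0.1 1.6 | 81 0.013 -0.1 1.6 | 82 0.007 -0.1 1.6 | 83 0.001 -0.0 1.6 | 84 -0.005 -0.0 1.6 | 85 -0.011 -0.0 1.6 | 86 -0.018 -0.0 1.6 | 87 -0.024 -0.0 1.6 | 88 -0.03 0.0 1.6 |
```

The jaws shut on nothing, so I need to see where the bar really is.

Run:
```python
from h import *
p,d=shot('scene','scene3')
q=cv2.resize(p[140:320,60:280],None,fx=3.2,fy=3.2); cv2.imwrite('pics/c3.png',q)
for u in range(176,236,8):
    Q=pts('scene',[(u,v) for v in range(222,246)],d[222:246,u]); k=d[222:246,u]>0
    print(u,[(222+i,*Q[i].round(3)) for i in np.nonzero(k&(Q[:,2]>.3))[0]][::2])
c=env.get_calibration('scene'); T=np.array(c['T']); o=env.get_obs()
for z in(0.022,0):
    x=T[:3,:3].T@(o['tool_pos']-[0,0,z]-T[:3,3]); print('tip px',c['fx']*x[0]/x[2]+c['cx'],c['fy']*x[1]/x[2]+c['cy'])
```

```text
176 [(np.int64(222), np.float64(0.646), np.float64(-0.109), np.float64(0.438)), (np.int64(224), np.float64(0.648), np.float64(-0.109), np.float64(0.438)), (np.int64(226), np.float64(0.649), np.float64(-0.109), np.float64(0.436)), (np.int64(228), np.float64(0.652), np.float64(-0.109), np.float64(0.438)), (np.int64(230), np.float64(0.653), np.float64(-0.11), np.float64(0.438)), (np.int64(232), np.float64(0.655), np.float64(-0.11), np.float64(0.438)), (np.int64(234), np.float64(0.656), np.float64(-0.11), np.float64(0.436)), (np.int64(236), np.float64(0.657), np.float64(-0.111), np.float64(0.432)), (np.int64(238), np.float64(0.658), np.float64(-0.112), np.float64(0.431)), (np.int64(240), np.float64(0.661), np.float64(-0.112), np.float64(0.433)), (np.int64(242), np.float64(0.663), np.float64(-0.112), np.float64(0.433)), (np.int64(244), np.float64(0.665), np.float64(-0.112), np.float64(0.433))]
184 [(np.int64(222), np.float64(0.646), np.float64(-0.102), np.float64(0.436)), (np.int64(224), np.float64(0.649), np.float64(-0.102), np.float64(0.438)), (np.int64(226), np.float64(0.65), np.float6
[... 2515 characters left out ...]
4(0.338)), (np.int64(241), np.float64(0.634), np.float64(-0.079), np.float64(0.335)), (np.int64(243), np.float64(0.637), np.float64(-0.079), np.float64(0.336)), (np.int64(245), np.float64(0.637), np.float64(-0.08), np.float64(0.331))]
232 [(np.int64(237), np.float64(0.63), np.float64(-0.07), np.float64(0.331)), (np.int64(239), np.float64(0.632), np.float64(-0.07), np.float64(0.331)), (np.int64(241), np.float64(0.635), np.float64(-0.071), np.float64(0.333)), (np.int64(243), np.float64(0.638), np.float64(-0.071), np.float64(0.334)), (np.int64(245), np.float64(0.639), np.float64(-0.072), np.float64(0.331))]
tip px 180.68832380215267 241.76197700382568
tip px 176.02744372883893 235.2964171425887
```

View pics/c3.png

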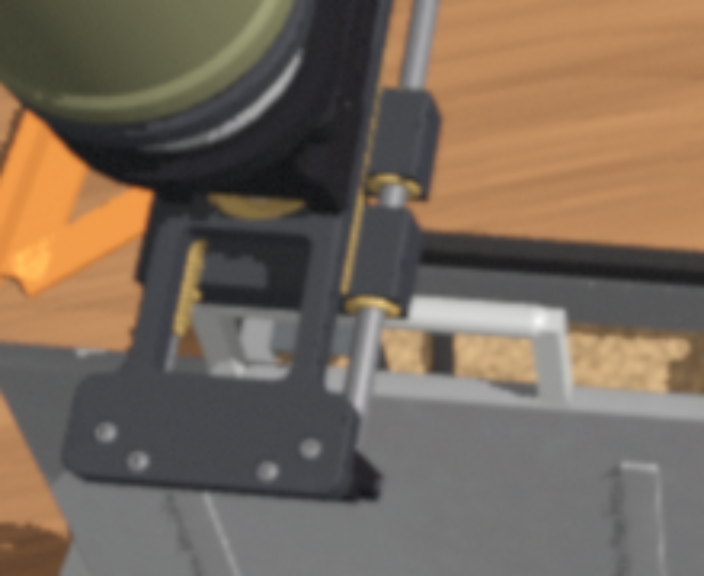

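The jaws cover the bar around crop (300,320), and the bar emerges to the right at (420–560,315), apparently undisturbed. I'll compare the lid angle now with before and check the tip region numerically in the top view.

Run:
```python
from h import *
o=env.get_obs(); print(o['time_s'],o['grip_width'],o['grasp_force'])
d=np.load('pics/scene3.npy'); d0=np.load('pics/scene0.npy')
for D in(d0,d):
    m=np.zeros(d.shape,np.uint8); cv2.fillPoly(m,[np.array([[190,295],[240,295],[245,345],[160,340]])],1)
    v,u=np.nonzero((m>0)&(D>0)); P=pts('scene',np.c_[u,v],D[v,u])
    for _ in range(4):
        c=P.mean(0); n=np.linalg.svd(P-c,full_matrices=False)[2][2]; P=P[abs((P-c)@n)<.003]
    n*=np.sign(n[0]); print('angle',np.arccos(n[2]),len(P))
p,dt=shot('top','top3')
v,u=np.mgrid[150:260,360:470]; u=u.ravel();v=v.ravel()
k=dt[v,u]>0; u,v=u[k],v[k]; P=pts('top',np.c_[u,v],dt[v,u])
# local coords about TCP: a along tool y(case +x), b along case y
L=P-o['tool_pos']; yw=np.radians(73.36); a=L[:,0]*np.sin(yw)-L[:,1]*np.cos(yw); b=L[:,0]*np.cos(yw)+L[:,1]*np.sin(yw)
for lo,hi in((-.04,-.02),(-.02,-.005),(-.005,.005),(.005,.02),(.02,.04)):
    s=(L[:,2]>lo)&(L[:,2]<hi)&(abs(b)<.06)&(abs(a)<.08); print(lo,s.sum())
    for bl in np.arange(-.06,.06,.015):
        t=s&(b>bl)&(b<bl+.015)
        if t.sum()>2: print('  b',round(bl,3),'a',a[t].min().round(3),np.median(a[t]).round(3),a[t].max().round(3),t.sum())
cv2.imwrite('pics/c4.png',cv2.resize(p[130:310,320:520],None,fx=3.3,fy=3.3))
```

```text
4.6833 0.000654005294978293 0.0
angle 1.1733560624689894 3333
angle 1.1728344116149703 3332
-0.04 13
  b 0.03 a 0.019 0.02 0.021 6
  b 0.045 a 0.016 0.02 0.022 7
-0.02 2
-0.005 114
  b 0.015 a -0.006 -0.005 -0.004 4
  b 0.03 a -0.006 -0.003 0.005 49
  b 0.045 a -0.006 -0.002 0.005 61
0.005 1
0.02 0
```

View pics/c4.png

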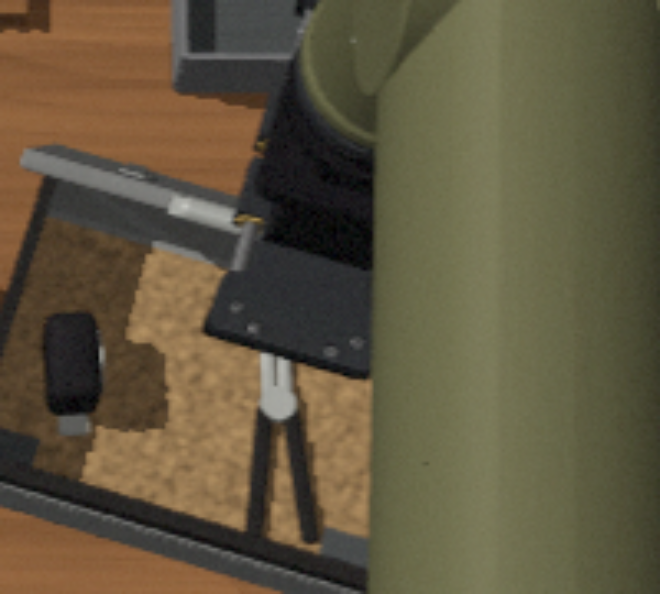

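The lid has not moved, and the bar lies exactly at the grasp point (a within ±6 mm, at TCP height). The reported width of 0 doesn't fit a 12 mm bar between the pads. I'll test with a small tangential pull in the closing direction, which is safe because friction holds the lid above 0.95 rad.

Request:
drive_tool(moves=[[[0, -4, 1.7], [0, 0, 0], 1], [[0, -4, 1.7], [0, 0, 0], 1], [[0, -4, 1.8], [0, 0, 0], 1], [[0, 0, 0], [0, 0, 0], 1], [[0, 0, 0], [0, 0, 0], 1]])

```text
time_s: 5.15
tool_pos: [0.6041, -0.1268, 0.3283]
tool_rot: [180.0, 0.0, 73.4]
force: [-0.2, 0.1, -0.6]
grip_width: 0.0005
grasp_force: 0.0
```

```bash
cat >> h.py <<'E'
def lidangle(D,poly=[[190,295],[240,295],[245,345],[160,340]]):
    m=np.zeros(D.shape,np.uint8); cv2.fillPoly(m,[np.array(poly)],1)
    v,u=np.nonzero((m>0)&(D>0)); P=pts('scene',np.c_[u,v],D[v,u])
    for _ in range(4):
        c=P.mean(0); n=np.linalg.svd(P-c,full_matrices=False)[2][2]; P=P[abs((P-c)@n)<.003]
    n*=np.sign(n[2]); return np.arctan2(np.hypot(n[0],n[1]),n[2]),n,len(P)
E
python3 - <<'E'
from h import *
p,d=shot('scene','scene5'); print(lidangle(d)); o=env.get_obs(); print(o['tool_pos'],o['force'],o['wrist_torque'],o['grip_width'],o['grasp_force'])
E
```

```text
(np.float64(1.1738974860052653), array([ 0.88407701, -0.26263877,  0.38656012]), 3340)
[ 0.60426524 -0.12693931  0.32836379] [-0.28036764 -0.14210696  0.16637874] [-0.02008059 -0.13479456 -0.06273658] 0.0006412260013842169 0.0
```

Run:
```python
from h import *
o=env.get_obs(); print(o['qpos'].round(2),o['tool_rot'])
yw=np.radians(73.4)
for n,f in(('scene','scene5'),('top','top5')):
    p,d=shot('top',f) if n=='top' else (None,np.load('pics/scene5.npy'))
    v,u=np.nonzero(d>0); P=pts(n,np.c_[u,v],d[v,u]); L=P-o['tool_pos']
    a=L[:,0]*np.sin(yw)-L[:,1]*np.cos(yw); b=L[:,0]*np.cos(yw)+L[:,1]*np.sin(yw)
    for lo in np.arange(-.03,.16,.015):
        s=(L[:,2]>lo)&(L[:,2]<lo+.015)&(abs(b)<.09)&(abs(a)<.14)
        if s.sum()>15: print(n,'z',round(lo,3),'a',np.percentile(a[s],[1,50,99]).round(3),'b',np.percentile(b[s],[1,50,99]).round(3),s.sum())
```

```text
[ 35.91  15.59 -33.75  75.85   8.61  91.06 -13.34] [1.79982600e+02 2.26952872e-02 7.33480592e+01]
scene z -0.03 a [0.016 0.027 0.033] b [-0.055  0.061  0.066] 119
scene z -0.015 a [0.012 0.02  0.025] b [-0.064  0.057  0.065] 179
scene z 0.0 a [0.007 0.014 0.019] b [-0.061  0.014  0.065] 1006
scene z 0.075 a [-0.086  0.016  0.086] b [-0.025  0.034  0.037] 252
scene z 0.09 a [-0.081  0.018  0.084] b [-0.037  0.029  0.037] 2254
scene z 0.105 a [-0.089  0.022  0.094] b [-0.035  0.023  0.037] 1638
scene z 0.12 a [-0.094  0.065  0.094] b [-0.035  0.008  0.036] 5497
scene z 0.135 a [-0.015  0.013  0.016] b [-0.     0.023  0.026] 293
scene z 0.15 a [0.007 0.015 0.016] b [0.016 0.021 0.022] 76
top z 0.0 a [0.006 0.01  0.018] b [0.035 0.05  0.066] 125
top z 0.075 a [-0.088 -0.01   0.083] b [-0.03   0.035  0.038] 39
top z 0.09 a [-0.093 -0.03   0.079] b [0.024 0.033 0.038] 262
top z 0.105 a [-0.096 -0.093  0.087] b [-0.034  0.026  0.038] 155
top z 0.12 a [-0.096 -0.073  0.086] b [-0.029  0.006  0.037] 1503
top z 0.135 a [-0.052 -0.051 -0.044] b [-0.018  0.004  0.023] 106
top z 0.15 a [-0.052 -0.051 -0.046] b [-0.014  0.004  0.023] 102
```

Laterally the body sits right (±95, ±37 mm). But its lowest visible part is about 75 mm above the TCP instead of about 48, so the fingers may really be ~30 mm higher than reported relative to the bar. I'll probe by going back over the bar with closed fingers and coming down gently until contact.

Request:
drive_tool(moves=[[[0, 4, -2], [0, 0, 0], 1], [[0, 4, -2], [0, 0, 0], 1], [[0, 4, -1], [0, 0, 0], 1], [[0, 0, 0], [0, 0, 0], 1], [[0, 0, 1.5], [0, 0, 0], 1], [[0, 0, 1.5], [0, 0, 0], 1], [[0, 0, 0], [0, 0, 0], 1], [[0, 0, 0], [0, 0, 0], 1]])

```text
time_s: 5.92
tool_pos: [0.6157, -0.1303, 0.33]
tool_rot: [-180.0, 0.0, 73.4]
force: [0.8, -0.8, 0.9]
grip_width: 0.0004
grasp_force: 0.0
```

Request:
drive_tool(moves=[[[0, 0, 1], [0, 0, 0], 1], [[0, 0, 1], [0, 0, 0], 1], [[0, 0, 1], [0, 0, 0], 1], [[0, 0, 0], [0, 0, 0], 1]])

```text
time_s: 6.25
tool_pos: [0.6158, -0.1303, 0.327]
tool_rot: [-180.0, 0.0, 73.4]
force: [-0.4, 0.0, 0.3]
grip_width: 0.0008
grasp_force: 0.0
```

Request:
drive_tool(moves=[[[0, 0, 1], [0, 0, 0], 1], [[0, 0, 1], [0, 0, 0], 1], [[0, 0, 1], [0, 0, 0], 1], [[0, 0, 0], [0, 0, 0], 1]])

```text
time_s: 6.58
tool_pos: [0.616, -0.1303, 0.3254]
tool_rot: [179.9, 0.0, 73.4]
force: [-1.3, -0.6, 4.1]
grip_width: 0.0004
grasp_force: 2.2
```

Contact came at TCP z ≈ 0.3255, so the fingers are ~33 mm shorter or higher than the TCP suggests. The grasp therefore belongs at TCP z ≈ 0.300. Back off, open, go down, close.

Request:
drive_tool(moves=[[[0, 0, -5], [0, 0, 0], 0.3], [[0, 0, -5], [0, 0, 0], 0.3], [[0, 0, 0], [0, 0, 0], 0.3], [[0, 0, 0], [0, 0, 0], 0.3], [[0, 0, 0], [0, 0, 0], 0.3], [[0, 0, 0], [0, 0, 0], 0.3], [[0, 0, 0], [0, 0, 0], 0.3], [[0, 0, 0], [0, 0, 0], 0.3], [[0, 0, 0], [0, 0, 0], 0.3], [[0, 0, 0], [0, 0, 0], 0.3]])

```text
time_s: 7.42
tool_pos: [0.6159, -0.1303, 0.3342]
tool_rot: [-180.0, 0.0, 73.4]
force: [-0.2, 0.5, -0.1]
grip_width: 0.057
grasp_force: 0.0
```

Request:
drive_tool(moves=[[[0, 0, 6], [0, 0, 0], 0.3], [[0, 0, 6], [0, 0, 0], 0.3], [[0, 0, 6], [0, 0, 0], 0.3], [[0, 0, 6], [0, 0, 0], 0.3], [[0, 0, 5], [0, 0, 0], 0.3], [[0, 0, 5], [0, 0, 0], 0.3], [[0, 0, 0], [0, 0, 0], 0.3]])

```text
time_s: 8.0
tool_pos: [0.6153, -0.1303, 0.2987]
tool_rot: [-179.9, 0.0, 73.4]
force: [0.9, -0.7, -0.3]
grip_width: 0.0611
grasp_force: 0.0
```

Request:
drive_tool(moves=[[[0, 0, 0], [0, 0, 0], 1], [[0, 0, 0], [0, 0, 0], 1], [[0, 0, 0], [0, 0, 0], 1], [[0, 0, 0], [0, 0, 0], 1], [[0, 0, 0], [0, 0, 0], 1], [[0, 0, 0], [0, 0, 0], 1], [[0, 0, 0], [0, 0, 0], 1], [[0, 0, 0], [0, 0, 0], 1], [[0, 0, 0], [0, 0, 0], 1], [[0, 0, 0], [0, 0, 0], 1]], newtons=30)

```text
time_s: 8.83
tool_pos: [0.6162, -0.1304, 0.3002]
tool_rot: [180.0, -0.0, 73.4]
force: [1.9, -0.2, -0.8]
grip_width: 0.0109
grasp_force: 30.0
```

Gripped: 30 N at about 11 mm. Starting the arc.

Request:
drive_tool(moves=[[[0, -4.2, 1.7], [0, 0, 0], 1], [[0, -4.1, 1.7], [0, 0, 0], 1], [[0, -4.1, 1.8], [0, 0, 0], 1], [[0, -4.1, 1.9], [0, 0, 0], 1], [[0, -4.0, 2.0], [0, 0, 0], 1], [[0, -4.0, 2.0], [0, 0, 0], 1], [[0, 0, 0], [0, 0, 0], 1]])

```text
time_s: 9.42
tool_pos: [0.5913, -0.123, 0.2886]
tool_rot: [-179.9, 0.0, 73.4]
force: [2.1, -0.0, -3.2]
grip_width: 0.0111
grasp_force: 30.0
```

Request:
drive_tool(moves=[[[0, -4.0, 2.1], [0, 0, 0], 1], [[0, -3.9, 2.2], [0, 0, 0], 1], [[0, -3.9, 2.2], [0, 0, 0], 1], [[0, -3.8, 2.3], [0, 0, 0], 1], [[0, -3.8, 2.4], [0, 0, 0], 1], [[0, -3.8, 2.4], [0, 0, 0], 1], [[0, 0, 0], [0, 0, 0], 1]])

```text
time_s: 10.0
tool_pos: [0.5689, -0.1163, 0.275]
tool_rot: [-179.9, 0.0, 73.4]
force: [-0.7, 0.8, -1.5]
grip_width: 0.011
grasp_force: 30.0
```

Run:
```python
from h import *
p,d=shot('scene','scene6'); print(lidangle(d)); o=env.get_obs(); print(o['tool_pos'],o['force'],o['grip_width'],o['grasp_force'],o['qpos'].round(1))
```

```text
(np.float64(0.9536087780114914), array([ 0.78142813, -0.23329295,  0.57874387]), 3334)
[ 0.56881778 -0.11625686  0.27501378] [-1.17902332  0.81827875 -0.35262003] 0.011288908652736804 29.998885989189148 [ 38.3  11.2 -34.   86.6   6.3  84.3 -12.5]
```

The lid follows: 0.954 rad against 0.965 planned, with low forces. Continuing.

Request:
drive_tool(moves=[[[0, -3.7, 2.5], [0, 0, 0], 1], [[0, -3.7, 2.6], [0, 0, 0], 1], [[0, -3.6, 2.6], [0, 0, 0], 1], [[0, -3.6, 2.7], [0, 0, 0], 1], [[0, -3.5, 2.7], [0, 0, 0], 1], [[0, -3.5, 2.8], [0, 0, 0], 1], [[0, -3.4, 2.9], [0, 0, 0], 1], [[0, -3.4, 2.9], [0, 0, 0], 1], [[0, -3.3, 3.0], [0, 0, 0], 1], [[0, -3.3, 3.0], [0, 0, 0], 1], [[0, -3.2, 3.1], [0, 0, 0], 1], [[0, -3.2, 3.2], [0, 0, 0], 1]])

```text
time_s: 11.05
tool_pos: [0.5302, -0.1045, 0.2412]
tool_rot: [-180.0, -0.0, 73.4]
force: [1.0, 1.0, 0.8]
grip_width: 0.0109
grasp_force: 30.0
```

Request:
drive_tool(moves=[[[0, -3.1, 3.2], [0, 0, 0], 1], [[0, -3.1, 3.3], [0, 0, 0], 1], [[0, -3.0, 3.3], [0, 0, 0], 1], [[0, -2.9, 3.4], [0, 0, 0], 1], [[0, -2.9, 3.4], [0, 0, 0], 1], [[0, -2.8, 3.5], [0, 0, 0], 1], [[0, -2.8, 3.5], [0, 0, 0], 1], [[0, -2.7, 3.6], [0, 0, 0], 1], [[0, -2.6, 3.6], [0, 0, 0], 1], [[0, -2.6, 3.7], [0, 0, 0], 1], [[0, -2.5, 3.7], [0, 0, 0], 1], [[0, -2.5, 3.7], [0, 0, 0], 1]])

```text
time_s: 12.05
tool_pos: [0.4983, -0.0949, 0.1992]
tool_rot: [180.0, -0.0, 73.4]
force: [1.4, 3.5, 0.4]
grip_width: 0.0109
grasp_force: 30.0
```

Run:
```python
from h import *
p,d=shot('scene','scene7'); print(lidangle(d,[[200,310],[240,310],[245,345],[180,340]])); o=env.get_obs(); print(o['tool_pos'],o['tool_rot'],o['force'],o['grip_width'],o['grasp_force'],o['qpos'].round(1))
```

```text
(np.float64(0.5406675104833774), array([ 0.49323943, -0.14710406,  0.8573653 ]), 1768)
[ 0.49768987 -0.09467933  0.19838305] [-1.79939390e+02 -1.43914934e-02  7.33778023e+01] [ 2.97241401  2.54707934 -3.11657148] 0.011098846887657608 29.99985247850418 [ 41.    3.  -34.  103.1   1.7  74.4 -10.1]
```

Request:
drive_tool(moves=[[[0, -2.4, 3.8], [0, 0, 0], 1], [[0, -2.3, 3.8], [0, 0, 0], 1], [[0, -2.3, 3.9], [0, 0, 0], 1], [[0, -2.2, 3.9], [0, 0, 0], 1], [[0, -2.1, 3.9], [0, 0, 0], 1], [[0, -2.1, 4.0], [0, 0, 0], 1], [[0, -2.0, 4.0], [0, 0, 0], 1], [[0, -1.9, 4.0], [0, 0, 0], 1], [[0, -1.8, 4.1], [0, 0, 0], 1], [[0, -1.8, 4.1], [0, 0, 0], 1], [[0, -1.7, 4.1], [0, 0, 0], 1], [[0, -1.6, 4.2], [0, 0, 0], 1]])

```text
time_s: 13.1
tool_pos: [0.4753, -0.088, 0.1515]
tool_rot: [180.0, -0.0, 73.4]
force: [2.2, 4.8, -0.5]
grip_width: 0.0111
grasp_force: 30.0
```

Request:
drive_tool(moves=[[[0, -1.6, 4.2], [0, 0, 0], 1], [[0, -1.5, 4.2], [0, 0, 0], 1], [[0, -1.4, 4.2], [0, 0, 0], 1], [[0, -1.3, 4.3], [0, 0, 0], 1], [[0, -1.3, 4.3], [0, 0, 0], 1], [[0, -1.2, 4.3], [0, 0, 0], 1], [[0, -1.1, 4.0], [0, 0, 0], 1], [[0, -0.9, 3.5], [0, 0, 0], 1], [[0, -0.7, 3.0], [0, 0, 0], 1], [[0, -0.6, 3.0], [0, 0, 0], 1], [[0, 0, 0], [0, 0, 0], 1]])

```text
time_s: 14.02
tool_pos: [0.4647, -0.0848, 0.1122]
tool_rot: [179.9, -0.0, 73.4]
force: [5.1, 2.7, -4.9]
grip_width: 0.0112
grasp_force: 30.0
```

Run:
```python
from h import *
p,d=shot('scene','scene8'); print(lidangle(d,[[150,270],[240,270],[245,340],[170,335]]),lidangle(d,[[210,310],[240,310],[245,340],[190,335]])); o=env.get_obs(); print(o['tool_pos'],o['force'],o['grip_width'],o['grasp_force'],o['qpos'].round(1))
```

```text
(np.float64(0.16418852075073456), array([ 0.15686991, -0.04591653,  0.98655132]), 5500) (np.float64(0.16518762244092766), array([ 0.15708683, -0.04861468,  0.98638752]), 1218)
[ 0.46466607 -0.08487323  0.11219724] [ 5.37783456  3.80869051 -4.63094166] 0.010961432986617803 29.999608397483826 [ 41.    2.7 -34.4 113.7   1.7  64.  -10.7]
```

At 0.164 rad with TCP z 0.112, level corresponds to about 0.070. Slower now.

Request:
drive_tool(moves=[[[0, -0.3, 2], [0, 0, 0], 1], [[0, -0.3, 2], [0, 0, 0], 1], [[0, -0.3, 2], [0, 0, 0], 1], [[0, -0.3, 2], [0, 0, 0], 1], [[0, -0.3, 2], [0, 0, 0], 1], [[0, -0.2, 2], [0, 0, 0], 1], [[0, -0.2, 2], [0, 0, 0], 1], [[0, -0.2, 2], [0, 0, 0], 1], [[0, -0.2, 2], [0, 0, 0], 1], [[0, -0.2, 2], [0, 0, 0], 1], [[0, -0.2, 2], [0, 0, 0], 1], [[0, 0, 0], [0, 0, 0], 1]])

```text
time_s: 15.07
tool_pos: [0.4615, -0.0839, 0.0902]
tool_rot: [-180.0, -0.0, 73.4]
force: [3.1, 4.0, -2.8]
grip_width: 0.0106
grasp_force: 30.0
```

Request:
drive_tool(moves=[[[0, -0.1, 1], [0, 0, 0], 1], [[0, -0.1, 1], [0, 0, 0], 1], [[0, -0.1, 1], [0, 0, 0], 1], [[0, 0, 1], [0, 0, 0], 1], [[0, 0, 1], [0, 0, 0], 1], [[0, 0, 1], [0, 0, 0], 1], [[0, 0, 0], [0, 0, 0], 1]])

```text
time_s: 15.65
tool_pos: [0.461, -0.0838, 0.0844]
tool_rot: [-180.0, -0.0, 73.4]
force: [2.3, 4.0, -3.3]
grip_width: 0.0109
grasp_force: 30.0
```

```bash
cat > s.py <<'E'
from h import *
d=shot('scene','s')[1]; a=lidangle(d,[[150,270],[240,270],[245,330],[170,325]])[0]
o=env.get_obs(); print(round(o['time_s'],2),'ang',round(a,4),o['tool_pos'].round(4),o['force'].round(1),o['grip_width'].round(4),o['qpos'][[1,3]].round(1))
E
python3 s.py; python3 s.py
```

```text
Traceback (most recent call last):
  File "s.py", line 3, in <module>
    o=env.get_obs(); print(round(o['time_s'],2),'ang',round(a,4),o['tool_pos'].round(4),o['force'].round(1),o['grip_width'].round(4),o['qpos'][[1,3]].round(1))
                                                                                                            ^^^^^^^^^^^^^^^^^^^^^
AttributeError: 'float' object has no attribute 'round'
Traceback (most recent call last):
  File "s.py", line 3, in <module>
    o=env.get_obs(); print(round(o['time_s'],2),'ang',round(a,4),o['tool_pos'].round(4),o['force'].round(1),o['grip_width'].round(4),o['qpos'][[1,3]].round(1))
                                                                                                            ^^^^^^^^^^^^^^^^^^^^^
AttributeError: 'float' object has no attribute 'round'
```

```bash
sed -i "s/o\['grip_width'\].round(4)/o['grasp_force']/" s.py; python3 s.py
```

```text
15.8 ang 0.0541 [ 0.461  -0.0838  0.0844] [ 2.7  5.1 -1.8] 29.99957799911499 [  4.3 115.8]
```

Request:
drive_tool(moves=[[[0, 0, 1], [0, 0, 0], 1], [[0, 0, 1], [0, 0, 0], 1], [[0, 0, 1], [0, 0, 0], 1], [[0, 0, 1], [0, 0, 0], 1], [[0, 0, 0], [0, 0, 0], 1], [[0, 0, 0], [0, 0, 0], 1]])

```text
time_s: 16.3
tool_pos: [0.4608, -0.0837, 0.0804]
tool_rot: [-179.9, -0.0, 73.4]
force: [2.2, 5.3, -1.3]
grip_width: 0.0113
grasp_force: 30.0
```

Request:
drive_tool(moves=[[[0, 0, 0.7], [0, 0, 0], 1], [[0, 0, 0.7], [0, 0, 0], 1], [[0, 0, 0.6], [0, 0, 0], 1], [[0, 0, 0], [0, 0, 0], 1], [[0, 0, 0], [0, 0, 0], 1]])

```text
time_s: 16.72
tool_pos: [0.4607, -0.0837, 0.0787]
tool_rot: [-179.9, 0.0, 73.4]
force: [0.7, 4.9, 0.5]
grip_width: 0.0109
grasp_force: 30.0
```

```bash
python3 s.py
```

```text
16.77 ang 0.0319 [ 0.4607 -0.0837  0.0787] [0.3 4.2 0.8] 29.99956637620926 [  4.8 116.1]
```

The force is rising from −3 to +0.8 N, so the seal is being squeezed. Pressing on in small steps.

Request:
drive_tool(moves=[[[0, 0, 0.7], [0, 0, 0], 1], [[0, 0, 0.7], [0, 0, 0], 1], [[0, 0, 0.6], [0, 0, 0], 1], [[0, 0, 0], [0, 0, 0], 1], [[0, 0, 0], [0, 0, 0], 1]])

```text
time_s: 17.18
tool_pos: [0.4606, -0.0837, 0.0769]
tool_rot: [-179.9, 0.0, 73.4]
force: [-0.6, 5.0, 2.8]
grip_width: 0.011
grasp_force: 30.0
```

Request:
drive_tool(moves=[[[0, 0, 0.5], [0, 0, 0], 1], [[0, 0, 0.5], [0, 0, 0], 1], [[0, 0, 0], [0, 0, 0], 1], [[0, 0, 0], [0, 0, 0], 1]])

```text
time_s: 17.52
tool_pos: [0.4606, -0.0836, 0.076]
tool_rot: [-179.9, 0.0, 73.4]
force: [-0.5, 6.0, 3.2]
grip_width: 0.0107
grasp_force: 30.0
```

```bash
python3 s.py;python3 s.py
```

```text
17.57 ang 0.0206 [ 0.4606 -0.0837  0.076 ] [0.1 4.8 3.8] 29.999814927577972 [  5.  116.3]
17.62 ang 0.0216 [ 0.4605 -0.0837  0.076 ] [0.4 5.6 3.4] 30.000047385692596 [  5.  116.3]
```

Request:
drive_tool(moves=[[[0, 0, 0.5], [0, 0, 0], 1], [[0, 0, 0.5], [0, 0, 0], 1], [[0, 0, 0], [0, 0, 0], 1], [[0, 0, 0], [0, 0, 0], 1]])

```text
time_s: 17.95
tool_pos: [0.4605, -0.0836, 0.0751]
tool_rot: [-179.9, 0.0, 73.4]
force: [-0.6, 5.8, 5.6]
grip_width: 0.0108
grasp_force: 30.0
```

Request:
drive_tool(moves=[[[0, 0, 0.5], [0, 0, 0], 1], [[0, 0, 0.5], [0, 0, 0], 1], [[0, 0, 0], [0, 0, 0], 1], [[0, 0, 0], [0, 0, 0], 1]])

```text
time_s: 18.28
tool_pos: [0.4605, -0.0836, 0.0744]
tool_rot: [-179.9, 0.0, 73.4]
force: [-2.3, 6.1, 7.5]
grip_width: 0.0107
grasp_force: 30.0
```

```bash
python3 s.py;python3 s.py
```

```text
18.33 ang 0.0135 [ 0.4605 -0.0837  0.0744] [-1.5  4.7  7.7] 30.000544488430023 [  5.1 116.3]
18.38 ang 0.016 [ 0.4605 -0.0836  0.0744] [-2.2  5.2  7.3] 30.000470280647278 [  5.1 116.3]
```

Request:
drive_tool(moves=[[[0, 0, 0.5], [0, 0, 0], 1], [[0, 0, 0], [0, 0, 0], 1], [[0, 0, 0], [0, 0, 0], 1]])

```text
time_s: 18.63
tool_pos: [0.4605, -0.0836, 0.0743]
tool_rot: [-179.9, 0.0, 73.4]
force: [-3.0, 6.1, 11.3]
grip_width: 0.0109
grasp_force: 30.0
```

Request:
drive_tool(moves=[[[0, 0, 0.5], [0, 0, 0], 1], [[0, 0, 0], [0, 0, 0], 1], [[0, 0, 0], [0, 0, 0], 1]])

```text
time_s: 18.88
tool_pos: [0.4605, -0.0837, 0.0742]
tool_rot: [-179.9, 0.1, 73.4]
force: [-4.7, 6.9, 13.1]
grip_width: 0.011
grasp_force: 30.0
```

```bash
python3 s.py;python3 s.py
```

```text
18.93 ang 0.0162 [ 0.4605 -0.0837  0.0742] [-4.4  6.5 13.9] 30.00167280435562 [  5.2 116.3]
18.98 ang 0.016 [ 0.4605 -0.0837  0.0742] [-4.6  6.  13. ] 30.001708567142487 [  5.2 116.3]
```

Home: z stands at 0.0742 while the force jumps from 7 to 13 N. Ease off, open just a little, and rise.

Request:
drive_tool(moves=[[[0, 0, -0.5], [0, 0, 0], 1], [[0, 0, -0.4], [0, 0, 0], 1], [[0, 0, 0], [0, 0, 0], 1], [[0, 0, 0], [0, 0, 0], 0.72], [[0, 0, 0], [0, 0, 0], 0.72], [[0, 0, 0], [0, 0, 0], 0.72], [[0, 0, 0], [0, 0, 0], 0.72], [[0, 0, 0], [0, 0, 0], 0.72], [[0, 0, 0], [0, 0, 0], 0.72], [[0, 0, 0], [0, 0, 0], 0.72]])

```text
time_s: 19.82
tool_pos: [0.4611, -0.0843, 0.0736]
tool_rot: [-180.0, 0.0, 73.3]
force: [-0.3, 0.8, -0.7]
grip_width: 0.0241
grasp_force: 0.0
```

```bash
python3 s.py;python3 s.py
```

```text
19.87 ang 0.0145 [ 0.4612 -0.0843  0.0737] [-0.1  0.8 -0.6] 0.0 [  5.2 116.4]
19.92 ang 0.0176 [ 0.4612 -0.0842  0.0737] [0.4 0.7 0.2] 0.0 [  5.2 116.4]
```

Free of the bar with no force, and the lid stays at 0.016. Rising straight up.

Request:
drive_tool(moves=[[[0, 0, -3], [0, 0, 0], 0.72], [[0, 0, -5], [0, 0, 0], 0.72], [[0, 0, -8], [0, 0, 0], 0.72], [[0, 0, -12], [0, 0, 0], 0.72], [[0, 0, -15], [0, 0, 0], 0.72], [[0, 0, -15], [0, 0, 0], 0.72], [[0, 0, -15], [0, 0, 0], 0.72], [[0, 0, -15], [0, 0, 0], 0.72], [[0, 0, -15], [0, 0, 0], 0.72], [[0, 0, -10], [0, 0, 0], 0.72], [[0, 0, 0], [0, 0, 0], 0.72], [[0, 0, 0], [0, 0, 0], 0.72]])

```text
time_s: 20.92
tool_pos: [0.4616, -0.0842, 0.1872]
tool_rot: [179.9, 0.0, 73.4]
force: [0.8, -0.2, 0.5]
grip_width: 0.0242
grasp_force: 0.0
```

```bash
python3 s.py;python3 s.py
```

```text
20.97 ang 0.0163 [ 0.461  -0.0841  0.1864] [-0.8 -0.5 -0.3] 0.0 [ -2.  108.7]
21.02 ang 0.0165 [ 0.4607 -0.084   0.186 ] [-0.6 -0.6 -1.2] 0.0 [ -1.9 108.8]
```

View pics/s.png

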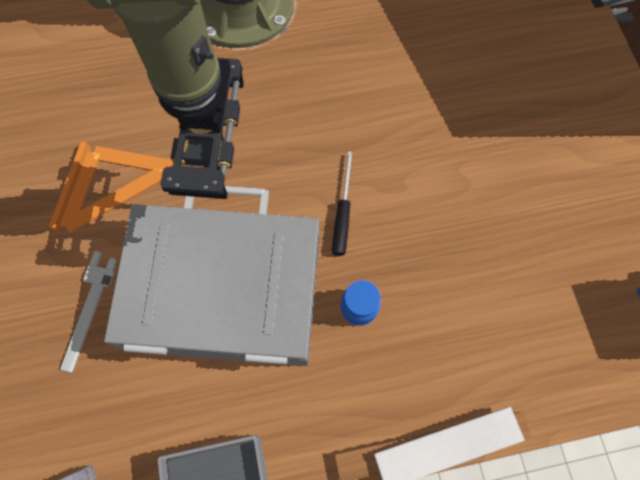

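The lid is shut (plate from (115,205) to (318,355)), the gripper is clear above the bar near (200,180), and the square, driver, jar and wrench lie where they were. The angle holds at 0.016, so I'm handing in.

```bash
python3 -c "
from h import *
print(env.sign_off())"
```

```text
the job is handed in; nothing more can be done
None
```

The case is closed and handed in, but no verdict came back: the lid was lowered by its bar, pressed until it stopped moving at 13 N on the tool and let go, it stayed at about 0.016 rad, and the square, driver, jar and wrench look unmoved (pliers and tape now hidden under the lid).

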